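# Draw a strap stack into line with a taper pin

## Robot

A 6-joint arm with a two-finger parallel gripper is mounted at the origin on a cart in front of the work surface, level with it; the furniture and walls round the work are solid. World frame = base frame: x ahead of the robot, y to its left, z up, the work surface at z = 0. Lengths are in m, angles in rad, forces in N, time in s.
With the tool pointing down it reaches from about 0.4 to 0.825 m from the base axis. Payload 7 kg.
Tool frame: the origin (TCP) lies midway between the tips of the shut fingers; the grasp point (between the pads) lies hold_point_z behind it (hold_point_z is the distance from the TCP to the grasp point, in m); z points along the fingers, y is the line along which they close (so a half turn about z gives the same grasp; the last joint's range is limited). The gripper opens to 88 mm and grips with 3 to 60 N. Pads are 19 mm wide; open, the fingers measure 130 mm over their backs; the gripper's body (78 mm by 193 mm) begins 47 mm behind the grasp point.
Start: joints at [-0.832, 0.359, 0.012, 0, -1.224, -0.288], TCP at [0.294, -0.608, 0.227] pointing down, gripper open.
Joint ranges: [-3.07, 3.07], [-1.43, 2.12], [-1.02, 1.25], [-3.03, 1.67], [-3.05, -0], [-3.03, 3.03]. Speed limits (rad/s): [2.39, 2.39, 3.01, 3.14, 3.14, 3.14].

## Interface

Orientations are given as [roll, pitch, yaw] about the fixed x, y, z axes, in that order (R = Rz(yaw) Ry(pitch) Rx(roll)).
In Python, from station import * gives the robot as it stands.
- The arm moves only by the tool apply_moves, never from a script. Its argument "steps" is a list of rows, each an object with "translation": the shift along the world's x, y, z scaled (see below), a list of three; "rotation": the turn, a rotation vector about the world's x, y, z scaled (see below), a list of three. A call has exactly 10 rows; each row is the pose to reach, as a shift and turn from the pose commanded when the call began; what a row does not reach only later rows make up. The controller multiplies each number of a shift by 250 mm and each number of a turn by 30 degrees. A row lasts 1/12 s, in which the tool goes at most 41.7 mm and 7.16 degrees, less where a joint would pass 70% of its speed; a pose out of reach is approached as far as the arm can. A call with a number of a shift or a turn outside -1 to 1 is refused whole. A call with a gripper value outside its range is refused whole. "jaw" is the closure, from -1 (fully open) to 1 (shut), so that 0 is half open, set as the call begins (left out, the last holds). The fingers move at their own pace and stop on an object; "newtons" is the grip in N (left out, the last holds). Time passes only in rows, so rows that repeat a pose let the fingers close, or fill a call up. It gives the time, the measured TCP pose, the force, the opening and the grip force at its end, in the units of the state.
- get_state(): the state, without advancing time (a new reading comes with each control period).
- grab_frame(name): name is "scene" or "top" or "wrist"; returns the picture (400x640x3 uint8, blue, green, red); there is no depth.
- camera_model(name): a dict with "fx", "fy", "cx", "cy" (pixels), "k1" (the pictures are not rectified: a ray, as slopes to the right and down, at radius r is drawn at 1 + k1 r^2 times it, then the intrinsics apply), "xyz" and "rotation" of the camera in the world. Camera axes: x right, y down, z forward; pixel columns grow to the right and rows downward; lengths in m; the calibration is good to about 2 mm. A picture is of the moment at which its call begins: read the wrist's pose just before it. camera_model takes no time and is no camera call; for the wrist camera it gives the pose at the moment of the call.
- job_done(): hands the job in; it is judged then, once.
The state is a dict: "t": time; "q": joint angles; "qd": joint speeds; "joint_efforts": joint torques, N m; "eef_pos": TCP position; "ee_rot": TCP orientation; "force": force on the tool from outside, world axes, zero at the start; "moment": the same for the moment, N m; "width": finger opening in m; "gripper_force": force on a finger pad.
Only numpy, scipy, OpenCV 4.12 (cv2) and the standard library are available. Lean on these libraries where they do the work, as an engineer would, in place of code of your own. Each camera call takes 0.05 s, during which the arm holds its last target. There are 200 camera calls.

## Task

The three metal straps bolted at one end onto the grey bench bracket have swung out of line at their other end, so their holes no longer match the hole in the bracket. Take the tapered alignment pin from its stand and drive it down through all the holes, feeling for the hidden ones, until its collar sits flat on the top strap and everything is in line; leave the pin there and do not disturb the other things on the desk.

Things in the scene. Friction and masses are not known exactly. Their poses are not given: they have to be found in the camera images.
- pin_grip (a point): Centre of the black square handle of the tapered alignment pin, 127 mm above its tip. Handle 28 x 28 mm, 60 mm tall, upright; x and y are square to its flats, z up along the pin. The pin (about 0.3 kg) starts upright in the stand, hanging by its collar.
- pin_seat (a point): Centre of the underside of the pin's collar, 37 mm below pin_grip, 90 mm above the tip. The round steel collar is 36 mm wide, 8 mm thick; below it the shank is 20 mm in diameter for 45 mm, then tapers over 45 mm to a blunt 8 mm tip. It is 100 mm above the desk in the stand and again when driven fully home on the top strap.
- stand: Dark steel tool stand, fixed, 90 x 90 mm, 100 mm tall, with one 23 mm hole in the middle of its top for the pin; origin at the centre of its underside.
- bracket: Grey bench bracket, fixed, about 200 x 116 mm; origin on the desk under its hole. On its base plate lie three equal straps, 150 x 50 x 8 mm, no gaps (24 mm together), with a bolt through one end. Each swings on its own about the bolt with light friction (about 2 N at its hole), no spring, up to 35 mm either way. A pin tip inside a strap's hole can drag it sideways.
- base_hole (a point): Upper mouth of the 23 mm hole in the bracket's 10 mm base plate, 76 mm above the desk, open space below. x points to the pivot bolt, 120 mm away; y is the way the straps swing. Each strap's own 23 mm hole, also 120 mm from the bolt, starts up to 22 mm to either side (+y or -y) of it; those of the lower two straps are hidden and not measured.
- top_hole (a point): Centre of the upper mouth of the 23 mm hole in the top strap, 100 mm above the desk; moves with that strap. A pin tip lowered through it that is stopped 92, 84 or 76 mm above the desk stands on the middle strap, the bottom strap or the base plate, beside their holes.
- multimeter: Blue hand multimeter lying on the desk between bracket and stand, 206 x 96 x 62 mm; origin under its centre. Bystander.
- side_cutters: Side cutters with red handles lying on the desk, 125 x 47 x 12 mm; origin under the centre. Bystander.
- screwdriver_2: Large screwdriver with blue and black handle lying on the desk, 197 x 25 x 25 mm; origin under its centre. Bystander.
- flux_jar: Small round tub with green lid, diameter 41, height 29 mm; origin under its centre. Bystander.
There are look-alikes about, which are no part of the job. What is meant by the part that bears pin_grip is not green or red, and is the larger of those in its own colour.

How it is judged:
By the outcome, as a careful person would: the job done as asked, in the order asked, and still so for the second after the job is handed in, with the robot touching nothing.
It also fails if it takes over 51 s, if anything falls off the work surface, if the arm or the gripper's body presses on something with over 40 N, if the wrist force passes 120 N, or if a joint passes its speed limit or range.

## Working session

There is one attempt and no reset: what is moved stays moved. The work goes in short steps, Python scripts to look and compute and a tool call to move; the robot and the scene stay as the last step left them, time stands still between calls to the robot, and variables do not carry over. Pictures are saved under pics/ and viewed, at most 10 in all, crops included, and the job is handed in when it is done.

Besides the shell and the picture viewer there is one more tool, called in YAML: its name, and indented under it one key for each argument. apply_moves: Moves the arm, as the interface text tells. Shifts and turns lie within -1 to 1; 1 stands for 250 mm of shift or 30 degrees of turn. Its arguments: {"type":"object","properties":{"steps":{"type":"array"},"jaw":{"type":"number"},"newtons":{"type":"number"}},"required":["steps"]}

```bash
mkdir -p pics
cat > h.py <<'E'
from station import *
import numpy as np, cv2
def ray(cm,u,v):
    d=np.array([(u-cm["cx"])/cm["fx"],(v-cm["cy"])/cm["fy"]]); s=d.copy()
    for _ in range(20): s=d/(1+cm["k1"]*(s@s))
    R=np.array(cm["rotation"]); R=R if R.shape==(3,3) else None
    return np.array(cm["xyz"]),R@np.array([s[0],s[1],1])
def onz(cm,u,v,z):
    o,d=ray(cm,u,v); return o+d*(z-o[2])/d[2]
def proj(cm,p):
    c=np.array(cm["rotation"]).T@(np.array(p)-np.array(cm["xyz"])); s=c[:2]/c[2]; s=s*(1+cm["k1"]*(s@s))
    return s[0]*cm["fx"]+cm["cx"],s[1]*cm["fy"]+cm["cy"]
E
python3 - <<'E'
from h import *
for n in("scene","top"):
    im=grab_frame(n); cv2.imwrite(f"pics/{n}.png",im); print(camera_model(n))
print(get_state())
E
```

```text
{'fx': 365.8045485863624, 'fy': 365.8045485863624, 'cx': 316.617722537824, 'cy': 199.0440926679339, 'k1': -0.009090592726040674, 'xyz': array([-0.16260565,  0.67221937,  0.52906701]), 'rotation': array([-2.01146542, -0.01991699, -2.33481837])}
{'fx': 517.5279088991626, 'fy': 517.5279088991626, 'cx': 333.2775894477963, 'cy': 193.9072655101785, 'k1': 0.05700659557916348, 'xyz': array([0.38824486, 0.05365871, 1.55057336]), 'rotation': array([-3.062579  , -0.00887925, -1.58455588])}
{'t': 0.1, 'q': array([-8.31847720e-01,  3.59333269e-01,  1.11443627e-02, -2.84201557e-04,
       -1.22405345e+00, -2.88103717e-01]), 'qd': array([-5.31256227e-05, -3.08050646e-03,  1.43445022e-03,  4.45176394e-04,
       -4.89863723e-05,  4.87934216e-04]), 'joint_efforts': array([-1.24104936e-03, -5.84162879e+01,  2.93751222e+01,  7.01551706e+00,
        1.01434972e-02, -5.65454934e-05]), 'eef_pos': array([ 0.29390588, -0.60718736,  0.22570643]), 'ee_rot': array([ 3.14013031e+00, -1.54733112e-04, -2.69084443e+00]), 'force': array([-0.64947308, -0.38897196, -0.4399326 ]), 'moment': array([-0.00749954,  0.0196243 ,  0.00743435]), 'gripper_force': 0.0, 'width': 0.08771076637848901}
```

View pics/top.png

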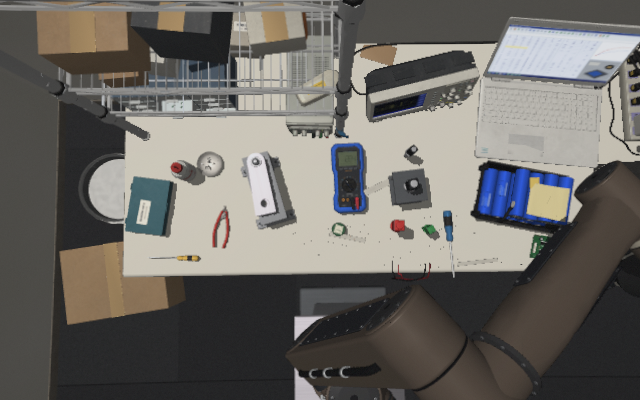

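View pics/scene.png

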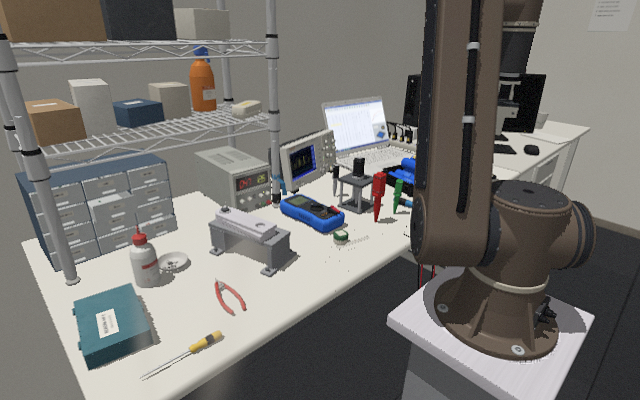

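The top view shows what could be mistaken for the pin: the black handle in the stand at (413,184), a small black one at (411,151), a red one at (398,226) and a green one at (430,231). I choose the stand one, which is black and the larger of the two. The bracket is at about (265,190), with the strap hole near (258,160) or (270,212).

```bash
cat >> h.py <<'E'
from scipy.spatial.transform import Rotation as Ro
_cm=camera_model
def camera_model(n):
    c=_cm(n); c["rotation"]=Ro.from_euler("xyz",c["rotation"]).as_matrix(); return c
E
python3 - <<'E'
from h import *
cm=camera_model("top"); im=cv2.imread("pics/top.png")
a=cv2.resize(im[140:240,230:310],None,fx=4.8,fy=4.8,interpolation=cv2.INTER_CUBIC)
b=cv2.resize(im[140:240,380:460],None,fx=4.8,fy=4.8,interpolation=cv2.INTER_CUBIC)
cv2.imwrite("pics/crop.png",np.hstack([a,b]))
for n,u,v,z in[("pin",413,184,.167),("small",411,151,.1),("boltA",258,160,.1),("B",270,212,.1),("meter",349,178,.06),("red",398,226,.1),("green",430,231,.05)]:
    print(n,onz(cm,u,v,z).round(3))
w=camera_model("wrist");print(w["xyz"],w["rotation"].round(3), w["fx"])
E
```

```text
pin [ 0.522 -0.175  0.167]
small [ 0.622 -0.182  0.1  ]
boltA [0.602 0.25  0.1  ]
B [0.454 0.217 0.1  ]
meter [ 0.552 -0.007  0.06 ]
red [ 0.41  -0.141  0.1  ]
green [ 0.396 -0.239  0.05 ]
[ 0.22327035 -0.64110837  0.38318161] [[-0.435  0.861  0.263]
 [ 0.9    0.416  0.129]
 [ 0.002  0.293 -0.956]] 288.8394033977268
```

View pics/crop.png

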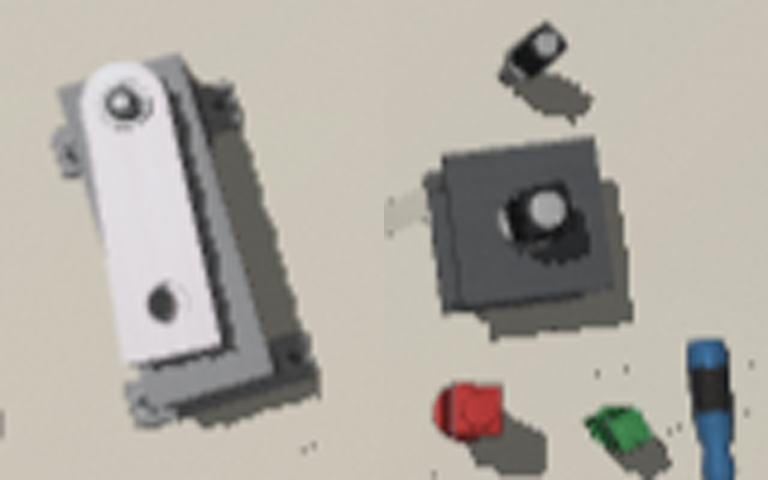

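The crop confirms the pin: the large black square handle with a light cap, upright in the stand at about (414,184). The small black one lies at (413,150). The strap's bolt is at about (255.6,161) and the top hole at about (263.8,203).

Run:
```python
from h import *
cm=camera_model("top")
f=lambda x,y,o:(o+x/4.8,140+y/4.8)
def P(n,x,y,o,z): 
    p=onz(cm,*f(x,y,o),z); print(n,p.round(4)); return p
sc=[P("s",x-384,y,380,.1) for x,y in[(443,156),(593,138),(612,288),(448,311)]]
print("stand",np.mean(sc,0)); 
for i in range(4):
    d=sc[(i+1)%4]-sc[i]; print(np.linalg.norm(d),np.degrees(np.arctan2(d[1],d[0])))
P("handle",547-384,210,380,.17)
b=P("bolt",123,102,230,.108); h=P("hole",162,301,230,.1)
d=b-h; print(np.hypot(*d[:2]),np.degrees(np.arctan2(d[1],d[0])))
# base edges right side z=.076
e1=P("e1",180,55,230,.076); e2=P("e2",273,374,230,.076); d=e1-e2;print(np.hypot(*d[:2]),np.degrees(np.arctan2(d[1],d[0])))
e3=P("e3",140,408,230,.076);d=e2-e3;print(np.hypot(*d[:2]),np.degrees(np.arctan2(d[1],d[0])))
s=get_state();R=Ro.from_euler("xyz",s["ee_rot"]).as_matrix()
w=camera_model("wrist");print("cam in tool",R.T@(w["xyz"]-s["eef_pos"]),(R.T@w["rotation"]).round(3).tolist());print(R.round(3).tolist())
import station; print([x for x in dir(station) if x[0]!='_'], getattr(station,'hold_point_z',None))
```

```text
s [ 0.5613 -0.1281  0.1   ]
s [ 0.5708 -0.2165  0.1   ]
s [ 0.4823 -0.2252  0.1   ]
s [ 0.4701 -0.129   0.1   ]
stand [ 0.5211192  -0.17469247  0.1       ]
0.08884262720454092 -83.88267656078224
0.08892145918478944 -174.38913863011012
0.09694786467666504 97.25172802521155
0.09126959497405601 0.5388392644865386
handle [ 0.5219 -0.1767  0.17  ]
bolt [0.5969 0.2556 0.108 ]
hole [0.4807 0.2343 0.1   ]
0.118124944439876 10.380402381019373
e1 [0.6295 0.226  0.076 ]
e2 [0.438  0.1719 0.076 ]
0.19894735703102495 15.805064391576854
e3 [0.4191 0.2504 0.076 ]
0.08083890660133651 -76.4236895003637
cam in tool [ 0.07838224  0.00046885 -0.15746253] [[-0.0, -0.956, -0.293], [1.0, -0.001, 0.001], [-0.001, -0.293, 0.956]]
[[-0.9, -0.436, -0.001], [-0.436, 0.9, 0.001], [0.0, 0.001, -1.0]]
['Unreachable', 'camera_model', 'get_state', 'grab_frame', 'hold_point_z', 'job_done'] 0.0188
```

apply_moves:
  steps:
    - {"translation":[0.05,0.1,0.02],"rotation":[0,0,-0.1]}
    - {"translation":[0.11,0.22,0.04],"rotation":[0,0,-0.2]}
    - {"translation":[0.17,0.34,0.06],"rotation":[0,0,-0.3]}
    - {"translation":[0.23,0.46,0.08],"rotation":[0,0,-0.4]}
    - {"translation":[0.29,0.58,0.08],"rotation":[0,0,-0.5]}
    - {"translation":[0.35,0.7,0.08],"rotation":[0,0,-0.6]}
    - {"translation":[0.41,0.82,0.08],"rotation":[0,0,-0.66]}
    - {"translation":[0.46,0.92,0.08],"rotation":[0,0,-0.66]}
    - {"translation":[0.5,1.0,0.08],"rotation":[0,0,-0.66]}
    - {"translation":[0.5,1.0,0.08],"rotation":[0,0,-0.66]}
  jaw: -1

```text
t: 0.93
eef_pos: [0.4203, -0.3546, 0.2466]
ee_rot: [3.141, 0.001, -3.034]
force: [-0.3, 0.1, -1.0]
width: 0.0878
gripper_force: 0.0
```

apply_moves:
  steps:
    - {"translation":[0.06,0.1,0.02],"rotation":[0,0,0]}
    - {"translation":[0.13,0.22,0.04],"rotation":[0,0,0]}
    - {"translation":[0.2,0.35,0.06],"rotation":[0,0,0]}
    - {"translation":[0.27,0.48,0.06],"rotation":[0,0,0]}
    - {"translation":[0.33,0.6,0.06],"rotation":[0,0,0]}
    - {"translation":[0.37,0.68,0.06],"rotation":[0,0,0]}
    - {"translation":[0.4,0.72,0.06],"rotation":[0,0,0]}
    - {"translation":[0.4,0.72,0.06],"rotation":[0,0,0]}
    - {"translation":[0.4,0.72,0.06],"rotation":[0,0,0]}
    - {"translation":[0.4,0.72,0.06],"rotation":[0,0,0]}

```text
t: 1.77
eef_pos: [0.5186, -0.1783, 0.2613]
ee_rot: [3.142, -0.001, -3.037]
force: [-0.4, -0.4, 0.2]
width: 0.0878
gripper_force: 0.0
```

Run:
```python
from h import *
s=get_state();w=camera_model("wrist");im=grab_frame("wrist");cv2.imwrite("pics/w1.png",im)
print(s["eef_pos"],s["ee_rot"],s["force"],s["t"])
print(proj(w,[.522,-.176,.167]),proj(w,[.522,-.176,.1]))
import pickle;pickle.dump(w,open("w1.pkl","wb"))
```

```text
[ 0.51862499 -0.17829154  0.2613209 ] [ 3.14159186e+00 -6.63686230e-04 -3.03689761e+00] [-0.42397814 -0.39731     0.15295829] 1.7667
(np.float64(316.9078365289314), np.float64(201.62348329750589)) (np.float64(316.6576916941301), np.float64(183.3898042577501))
```

View pics/w1.png

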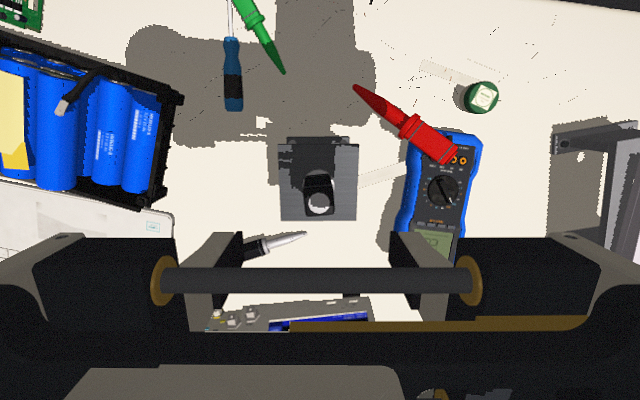

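The wrist view shows the handle's capped top at about (319,203), in the stand at (317,180), square to the tool. The red pin at (430,135) and the multimeter are clear of the path.

Run:
```python
from h import *
import pickle;w=pickle.load(open("w1.pkl","rb"))
im=cv2.imread("pics/w1.png");g=im[180:225,295:345]
for z in(.167,.172): print(onz(w,319,203,z))
m=(cv2.cvtColor(g,cv2.COLOR_BGR2GRAY)>110).astype(np.uint8)
n,l,st,c=cv2.connectedComponentsWithStats(m);print([(st[i].tolist(),c[i]+[295,180]) for i in range(1,n) if st[i,4]>50])
for a in [(278,144),(358,144),(355,220),(281,220)]: print(a,onz(w,*a,.1).round(4))
g2=cv2.cvtColor(im,cv2.COLOR_BGR2GRAY)
for r in (195,200,205,210,214): print(r,g2[r,298:342].tolist())
```

```text
[ 0.5231219  -0.17394957  0.167     ]
[ 0.5214816  -0.17418297  0.172     ]
[([35, 0, 15, 39, 394], array([338.94670051, 196.86040609])), ([13, 19, 21, 15, 134], array([317.04477612, 208.00746269])), ([0, 40, 50, 5, 250], array([319.5, 222. ]))]
(278, 144) [ 0.4822 -0.2227  0.1   ]
(358, 144) [ 0.4731 -0.1357  0.1   ]
(355, 220) [ 0.5618 -0.1261  0.1   ]
(281, 220) [ 0.5709 -0.2133  0.1   ]
195 [109, 99, 102, 110, 93, 49, 18, 17, 19, 26, 26, 8, 18, 50, 86, 98, 100, 94, 91, 91, 92, 88, 94, 92, 91, 100, 96, 79, 47, 29, 12, 21, 18, 10, 10, 51, 100, 117, 118, 115, 115, 114, 118, 118]
200 [101, 104, 110, 103, 108, 80, 33, 33, 41, 45, 80, 193, 165, 84, 89, 91, 93, 94, 95, 90, 91, 94, 92, 94, 91, 88, 93, 86, 90, 91, 93, 60, 12, 19, 19, 34, 101, 121, 117, 115, 118, 120, 116, 117]
205 [103, 103, 101, 101, 103, 107, 67, 27, 33, 34, 110, 194, 222, 227, 157, 82, 83, 90, 87, 88, 92, 90, 93, 92, 92, 91, 89, 91, 86, 88, 89, 60, 30, 30, 21, 11, 75, 108, 113, 107, 108, 115, 109, 113]
210 [105, 105, 107, 103, 103, 108, 85, 41, 27, 38, 37, 34, 58, 166, 204, 216, 218, 218, 218, 221, 218, 221, 221, 221, 223, 225, 228, 225, 157, 67, 53, 53, 62, 63, 50, 29, 70, 105, 116, 115, 117, 114, 114, 117]
214 [104, 103, 100, 105, 101, 104, 108, 76, 31, 27, 41, 38, 42, 39, 39, 36, 41, 40, 30, 34, 32, 26, 28, 34, 35, 36, 42, 41, 45, 48, 47, 59, 61, 66, 77, 99, 114, 110, 109, 111, 112, 111, 109, 108]
```

apply_moves:
  steps:
    - {"translation":[0.014,0.017,-0.04],"rotation":[0,0,0]}
    - {"translation":[0.014,0.017,-0.12],"rotation":[0,0,0]}
    - {"translation":[0.014,0.017,-0.2],"rotation":[0,0,0]}
    - {"translation":[0.014,0.017,-0.28],"rotation":[0,0,0]}
    - {"translation":[0.014,0.017,-0.36],"rotation":[0,0,0]}
    - {"translation":[0.014,0.017,-0.44],"rotation":[0,0,0]}
    - {"translation":[0.014,0.017,-0.5],"rotation":[0,0,0]}
    - {"translation":[0.014,0.017,-0.54],"rotation":[0,0,0]}
    - {"translation":[0.014,0.017,-0.56],"rotation":[0,0,0]}
    - {"translation":[0.014,0.017,-0.56],"rotation":[0,0,0]}

```text
t: 2.65
eef_pos: [0.5219, -0.1736, 0.1204]
ee_rot: [3.141, -0.002, -3.037]
force: [0.3, -0.5, 0.6]
width: 0.0878
gripper_force: 0.0
```

apply_moves:
  steps:
    - {"translation":[0,0,0],"rotation":[0,0,0]}
    - {"translation":[0,0,0],"rotation":[0,0,0]}
    - {"translation":[0,0,0],"rotation":[0,0,0]}
    - {"translation":[0,0,0],"rotation":[0,0,0]}
    - {"translation":[0,0,0],"rotation":[0,0,0]}
    - {"translation":[0,0,0],"rotation":[0,0,0]}
    - {"translation":[0,0,0],"rotation":[0,0,0]}
    - {"translation":[0,0,0],"rotation":[0,0,0]}
    - {"translation":[0,0,0],"rotation":[0,0,0]}
    - {"translation":[0,0,0],"rotation":[0,0,0]}
  jaw: 1
  newtons: 50

```text
t: 3.48
eef_pos: [0.5224, -0.1736, 0.1217]
ee_rot: [-3.141, -0.0, -3.036]
force: [-0.9, -1.7, 2.3]
width: 0.028
gripper_force: 48.4
```

apply_moves:
  steps:
    - {"translation":[0,0,0.06],"rotation":[0,0,0]}
    - {"translation":[0,0,0.16],"rotation":[0,0,0]}
    - {"translation":[0,0,0.28],"rotation":[0,0,0]}
    - {"translation":[0,0,0.4],"rotation":[0,0,0]}
    - {"translation":[0,0.02,0.52],"rotation":[0,0,0]}
    - {"translation":[0,0.1,0.56],"rotation":[0,0,0]}
    - {"translation":[0,0.22,0.56],"rotation":[0,0,0]}
    - {"translation":[0,0.34,0.56],"rotation":[0,0,0]}
    - {"translation":[0,0.46,0.56],"rotation":[0,0,0]}
    - {"translation":[0,0.58,0.56],"rotation":[0,0,0]}

```text
t: 4.32
eef_pos: [0.5217, -0.027, 0.2609]
ee_rot: [3.141, -0.001, -3.037]
force: [1.2, -0.2, -4.0]
width: 0.0282
gripper_force: 48.7
```

apply_moves:
  steps:
    - {"translation":[0,0.12,0],"rotation":[0,0,0]}
    - {"translation":[0,0.24,0],"rotation":[0,0,0]}
    - {"translation":[0,0.36,0],"rotation":[0,0,0]}
    - {"translation":[0,0.48,0],"rotation":[0,0,0]}
    - {"translation":[0,0.6,0],"rotation":[0,0,0]}
    - {"translation":[0,0.72,0],"rotation":[0,0,0]}
    - {"translation":[0,0.84,0],"rotation":[0,0,0]}
    - {"translation":[0,0.94,0],"rotation":[0,0,0]}
    - {"translation":[0,1.0,0],"rotation":[0,0,0]}
    - {"translation":[0,1.0,0],"rotation":[0,0,0]}

```text
t: 5.15
eef_pos: [0.5221, 0.2242, 0.2604]
ee_rot: [-3.141, -0.001, -3.034]
force: [0.3, -0.2, -3.4]
width: 0.0281
gripper_force: 48.7
```

Run:
```python
from h import *
s=get_state();w=camera_model("wrist");im=grab_frame("wrist");cv2.imwrite("pics/w2.png",im)
print(s["eef_pos"],s["ee_rot"],s["force"],s["t"])
import pickle;pickle.dump(w,open("w2.pkl","wb"))
print(proj(w,[.4807,.2343,.1]))
```

```text
[0.52210229 0.22424747 0.26040313] [-3.14143799e+00 -1.48539567e-03 -3.03420592e+00] [ 0.28301676 -0.17525032 -3.36765419] 5.15
(np.float64(328.1482283141297), np.float64(144.90205899309046))
```

View pics/w2.png

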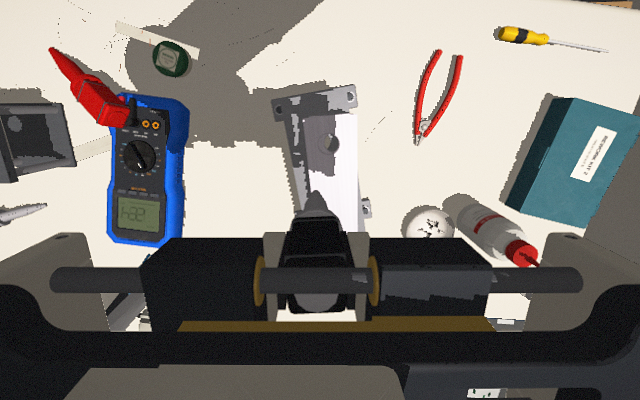

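The wrist view shows the pin held at (315,230), the top-strap hole at about (331,143), half in shadow, and the base plate's front edge at (285..350,100). I'll crop it for precision.

Run:
```python
from h import *
im=cv2.imread("pics/w2.png");g=im[75:225,260:385]
g=cv2.convertScaleAbs(g,alpha=1.0)
g=(255*(g/255.)**0.6).astype(np.uint8)
cv2.imwrite("pics/c2.png",cv2.resize(g,None,fx=4,fy=4,interpolation=cv2.INTER_CUBIC))
```

```text
(no output)
```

View pics/c2.png

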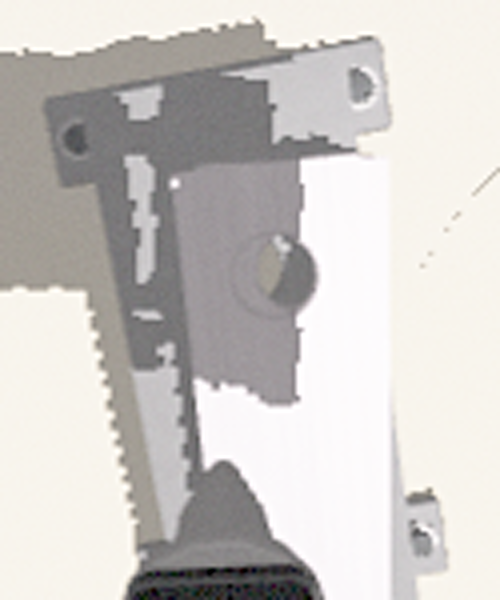

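Run:
```python
from h import *
import pickle;w=pickle.load(open("w2.pkl","rb"))
q=lambda x,y:(260+x/4,75+y/4)
h=onz(w,*q(275,275),.1);print("hole",h)
for n,x,y,z in[("midEdge",258,272,.092),("rimL",232,275,.1),("rimR",318,272,.1),("lugL",78,137,.076),("lugR",363,88,.076),("lug0L",78,137,.006),("lug0R",363,88,.006),("sCornL",170,168,.1),("sCornR",388,158,.1)]: print(n,onz(w,*q(x,y),z).round(4))
print("tip far edge",onz(w,*q(225,462),.149), get_state()["eef_pos"])
# base left edge at z=.076
a=onz(w,*q(100,190),.076);b=onz(w,*q(160,540),.076);d=b-a;print(a,b,np.degrees(np.arctan2(d[1],d[0])))
```

```text
hole [0.47939147 0.23480431 0.1       ]
midEdge [0.48   0.2304 0.092 ]
rimL [0.4806 0.2231 0.1   ]
rimR [0.4773 0.2464 0.1   ]
lugL [0.4495 0.176  0.076 ]
lugR [0.4278 0.2545 0.076 ]
lug0L [0.4506 0.1676 0.006 ]
lug0R [0.4244 0.2622 0.006 ]
sCornL [0.4544 0.2037 0.1   ]
sCornR [0.4456 0.2609 0.1   ]
tip far edge [0.5197567  0.22534856 0.149     ] [0.52197606 0.22278756 0.26049255]
[0.46337728 0.18329034 0.076     ] [0.56775219 0.21014056 0.076     ] 14.42641514280696
```

apply_moves:
  steps:
    - {"translation":[-0.04,0.01,0],"rotation":[0,0,0]}
    - {"translation":[-0.1,0.03,-0.03],"rotation":[0,0,0]}
    - {"translation":[-0.15,0.042,-0.07],"rotation":[0,0,0]}
    - {"translation":[-0.174,0.042,-0.11],"rotation":[0,0,0]}
    - {"translation":[-0.174,0.042,-0.14],"rotation":[0,0,0]}
    - {"translation":[-0.174,0.042,-0.165],"rotation":[0,0,0]}
    - {"translation":[-0.174,0.042,-0.18],"rotation":[0,0,0]}
    - {"translation":[-0.174,0.042,-0.195],"rotation":[0,0,0]}
    - {"translation":[-0.174,0.042,-0.21],"rotation":[0,0,0]}
    - {"translation":[-0.174,0.042,-0.22],"rotation":[0,0,0]}

```text
t: 6.03
eef_pos: [0.4793, 0.232, 0.2062]
ee_rot: [-3.141, -0.0, -3.037]
force: [-0.4, 0.7, -2.4]
width: 0.0282
gripper_force: 48.7
```

apply_moves:
  steps:
    - {"translation":[0,0.008,-0.004],"rotation":[0,0,0]}
    - {"translation":[0,0.008,-0.008],"rotation":[0,0,0]}
    - {"translation":[0,0.008,-0.012],"rotation":[0,0,0]}
    - {"translation":[0,0.008,-0.016],"rotation":[0,0,0]}
    - {"translation":[0,0.008,-0.02],"rotation":[0,0,0]}
    - {"translation":[0,0.008,-0.024],"rotation":[0,0,0]}
    - {"translation":[0,0.008,-0.028],"rotation":[0,0,0]}
    - {"translation":[0,0.008,-0.032],"rotation":[0,0,0]}
    - {"translation":[0,0.008,-0.034],"rotation":[0,0,0]}
    - {"translation":[0,0.008,-0.034],"rotation":[0,0,0]}

```text
t: 6.87
eef_pos: [0.479, 0.2341, 0.1979]
ee_rot: [-3.141, -0.0, -3.036]
force: [-0.1, 0.7, -2.8]
width: 0.0281
gripper_force: 48.7
```

apply_moves:
  steps:
    - {"translation":[0,0,-0.004],"rotation":[0,0,0]}
    - {"translation":[0,0,-0.008],"rotation":[0,0,0]}
    - {"translation":[0,0,-0.012],"rotation":[0,0,0]}
    - {"translation":[0,0,-0.016],"rotation":[0,0,0]}
    - {"translation":[0,0,-0.02],"rotation":[0,0,0]}
    - {"translation":[0,0,-0.024],"rotation":[0,0,0]}
    - {"translation":[0,0,-0.026],"rotation":[0,0,0]}
    - {"translation":[0,0,-0.028],"rotation":[0,0,0]}
    - {"translation":[0,0,-0.028],"rotation":[0,0,0]}
    - {"translation":[0,0,-0.028],"rotation":[0,0,0]}

```text
t: 7.7
eef_pos: [0.4791, 0.2343, 0.1911]
ee_rot: [3.141, 0.0, -3.036]
force: [-0.9, 0.8, -3.0]
width: 0.0282
gripper_force: 48.7
```

apply_moves:
  steps:
    - {"translation":[0.001,-0.004,0],"rotation":[0,0,0]}
    - {"translation":[0.002,-0.008,0],"rotation":[0,0,0]}
    - {"translation":[0.003,-0.012,0],"rotation":[0,0,0]}
    - {"translation":[0.004,-0.016,0],"rotation":[0,0,0]}
    - {"translation":[0.005,-0.02,0],"rotation":[0,0,0]}
    - {"translation":[0.006,-0.024,0],"rotation":[0,0,0]}
    - {"translation":[0.007,-0.028,0],"rotation":[0,0,0]}
    - {"translation":[0.008,-0.032,0],"rotation":[0,0,0]}
    - {"translation":[0.008,-0.034,0],"rotation":[0,0,0]}
    - {"translation":[0.008,-0.034,0],"rotation":[0,0,0]}

```text
t: 8.53
eef_pos: [0.4813, 0.2264, 0.1912]
ee_rot: [3.14, 0.001, -3.036]
force: [-0.7, 5.4, -3.4]
width: 0.0282
gripper_force: 48.8
```

apply_moves:
  steps:
    - {"translation":[0,0,-0.004],"rotation":[0,0,0]}
    - {"translation":[0,0,-0.008],"rotation":[0,0,0]}
    - {"translation":[0,0,-0.012],"rotation":[0,0,0]}
    - {"translation":[0,0,-0.016],"rotation":[0,0,0]}
    - {"translation":[0,0,-0.02],"rotation":[0,0,0]}
    - {"translation":[0,0,-0.024],"rotation":[0,0,0]}
    - {"translation":[0,0,-0.028],"rotation":[0,0,0]}
    - {"translation":[0,0,-0.032],"rotation":[0,0,0]}
    - {"translation":[0,0,-0.032],"rotation":[0,0,0]}
    - {"translation":[0,0,-0.032],"rotation":[0,0,0]}

```text
t: 9.37
eef_pos: [0.4818, 0.2267, 0.184]
ee_rot: [3.14, 0.002, -3.036]
force: [-1.5, 5.3, -0.8]
width: 0.0279
gripper_force: 48.8
```

apply_moves:
  steps:
    - {"translation":[0,0,-0.005],"rotation":[0,0,0]}
    - {"translation":[0,0,-0.01],"rotation":[0,0,0]}
    - {"translation":[0,0,-0.015],"rotation":[0,0,0]}
    - {"translation":[0,0,-0.02],"rotation":[0,0,0]}
    - {"translation":[0,0,-0.025],"rotation":[0,0,0]}
    - {"translation":[0,0,-0.03],"rotation":[0,0,0]}
    - {"translation":[0,0,-0.035],"rotation":[0,0,0]}
    - {"translation":[0,0,-0.04],"rotation":[0,0,0]}
    - {"translation":[0,0,-0.044],"rotation":[0,0,0]}
    - {"translation":[0,0,-0.048],"rotation":[0,0,0]}

```text
t: 10.2
eef_pos: [0.4817, 0.2266, 0.1721]
ee_rot: [3.14, 0.002, -3.036]
force: [-1.9, 5.6, 1.0]
width: 0.0277
gripper_force: 48.8
```

apply_moves:
  steps:
    - {"translation":[0,0,-0.006],"rotation":[0,0,0]}
    - {"translation":[0,0,-0.012],"rotation":[0,0,0]}
    - {"translation":[0,0,-0.018],"rotation":[0,0,0]}
    - {"translation":[0,0,-0.024],"rotation":[0,0,0]}
    - {"translation":[0,0,-0.03],"rotation":[0,0,0]}
    - {"translation":[0,0,-0.036],"rotation":[0,0,0]}
    - {"translation":[0,0,-0.042],"rotation":[0,0,0]}
    - {"translation":[0,0,-0.048],"rotation":[0,0,0]}
    - {"translation":[0,0,-0.054],"rotation":[0,0,0]}
    - {"translation":[0,0,-0.06],"rotation":[0,0,0]}

```text
t: 11.03
eef_pos: [0.4816, 0.2265, 0.1569]
ee_rot: [3.14, 0.002, -3.036]
force: [-2.5, 5.3, 0.0]
width: 0.0282
gripper_force: 48.8
```

apply_moves:
  steps:
    - {"translation":[0,0,-0.005],"rotation":[0,0,0]}
    - {"translation":[0,0,-0.01],"rotation":[0,0,0]}
    - {"translation":[0,0,-0.015],"rotation":[0,0,0]}
    - {"translation":[0,0,-0.02],"rotation":[0,0,0]}
    - {"translation":[0,0,-0.025],"rotation":[0,0,0]}
    - {"translation":[0,0,-0.03],"rotation":[0,0,0]}
    - {"translation":[0,0,-0.035],"rotation":[0,0,0]}
    - {"translation":[0,0,-0.04],"rotation":[0,0,0]}
    - {"translation":[0,0,-0.044],"rotation":[0,0,0]}
    - {"translation":[0,0,-0.048],"rotation":[0,0,0]}

```text
t: 11.87
eef_pos: [0.4815, 0.2264, 0.1448]
ee_rot: [3.14, 0.001, -3.036]
force: [-2.6, 6.0, -0.1]
width: 0.0282
gripper_force: 48.7
```

apply_moves:
  steps:
    - {"translation":[0,0,-0.005],"rotation":[0,0,0]}
    - {"translation":[0,0,-0.01],"rotation":[0,0,0]}
    - {"translation":[0,0,-0.015],"rotation":[0,0,0]}
    - {"translation":[0,0,-0.02],"rotation":[0,0,0]}
    - {"translation":[0,0,-0.025],"rotation":[0,0,0]}
    - {"translation":[0,0,-0.03],"rotation":[0,0,0]}
    - {"translation":[0,0,-0.035],"rotation":[0,0,0]}
    - {"translation":[0,0,-0.04],"rotation":[0,0,0]}
    - {"translation":[0,0,-0.044],"rotation":[0,0,0]}
    - {"translation":[0,0,-0.048],"rotation":[0,0,0]}

```text
t: 12.7
eef_pos: [0.4815, 0.2264, 0.1328]
ee_rot: [3.141, 0.001, -3.036]
force: [-2.1, 5.0, 0.6]
width: 0.0284
gripper_force: 48.7
```

Only 11 mm remain, so I go on down slowly until the collar makes contact.

apply_moves:
  steps:
    - {"translation":[0,0,-0.005],"rotation":[0,0,0]}
    - {"translation":[0,0,-0.01],"rotation":[0,0,0]}
    - {"translation":[0,0,-0.015],"rotation":[0,0,0]}
    - {"translation":[0,0,-0.02],"rotation":[0,0,0]}
    - {"translation":[0,0,-0.025],"rotation":[0,0,0]}
    - {"translation":[0,0,-0.03],"rotation":[0,0,0]}
    - {"translation":[0,0,-0.035],"rotation":[0,0,0]}
    - {"translation":[0,0,-0.04],"rotation":[0,0,0]}
    - {"translation":[0,0,-0.043],"rotation":[0,0,0]}
    - {"translation":[0,0,-0.045],"rotation":[0,0,0]}

```text
t: 13.53
eef_pos: [0.4815, 0.2263, 0.1215]
ee_rot: [3.141, 0.001, -3.036]
force: [-4.1, 4.1, 7.0]
width: 0.0281
gripper_force: 48.7
```

apply_moves:
  steps:
    - {"translation":[0,0,-0.002],"rotation":[0,0,0]}
    - {"translation":[0,0,-0.004],"rotation":[0,0,0]}
    - {"translation":[0,0,-0.006],"rotation":[0,0,0]}
    - {"translation":[0,0,-0.006],"rotation":[0,0,0]}
    - {"translation":[0,0,-0.006],"rotation":[0,0,0]}
    - {"translation":[0,0,-0.006],"rotation":[0,0,0]}
    - {"translation":[0,0,-0.006],"rotation":[0,0,0]}
    - {"translation":[0,0,-0.006],"rotation":[0,0,0]}
    - {"translation":[0,0,-0.006],"rotation":[0,0,0]}
    - {"translation":[0,0,-0.006],"rotation":[0,0,0]}

```text
t: 14.37
eef_pos: [0.4816, 0.2263, 0.1214]
ee_rot: [3.141, 0.002, -3.035]
force: [-7.5, 4.0, 12.7]
width: 0.0279
gripper_force: 48.8
```

apply_moves:
  steps:
    - {"translation":[0,0,0.004],"rotation":[0,0,0]}
    - {"translation":[0,0,0.004],"rotation":[0,0,0]}
    - {"translation":[0,0,0.004],"rotation":[0,0,0]}
    - {"translation":[0,0,0.004],"rotation":[0,0,0]}
    - {"translation":[0,0,0.004],"rotation":[0,0,0]}
    - {"translation":[0,0,0.004],"rotation":[0,0,0]}
    - {"translation":[0,0,0.004],"rotation":[0,0,0]}
    - {"translation":[0,0,0.004],"rotation":[0,0,0]}
    - {"translation":[0,0,0.004],"rotation":[0,0,0]}
    - {"translation":[0,0,0.004],"rotation":[0,0,0]}
  jaw: -1

```text
t: 15.2
eef_pos: [0.481, 0.2257, 0.1203]
ee_rot: [-3.141, -0.0, -3.036]
force: [0.4, -0.6, -0.6]
width: 0.0858
gripper_force: 0.0
```

apply_moves:
  steps:
    - {"translation":[0,0,0.04],"rotation":[0,0,0]}
    - {"translation":[0,0,0.1],"rotation":[0,0,0]}
    - {"translation":[0,0,0.18],"rotation":[0,0,0]}
    - {"translation":[0,0,0.26],"rotation":[0,0,0]}
    - {"translation":[0,0,0.34],"rotation":[0,0,0]}
    - {"translation":[0,0,0.42],"rotation":[0,0,0]}
    - {"translation":[0,0,0.5],"rotation":[0,0,0]}
    - {"translation":[0,0,0.56],"rotation":[0,0,0]}
    - {"translation":[0,0,0.6],"rotation":[0,0,0]}
    - {"translation":[0,0,0.6],"rotation":[0,0,0]}

```text
t: 16.03
eef_pos: [0.4819, 0.2262, 0.2731]
ee_rot: [3.139, 0.004, -3.036]
force: [0.5, -0.6, -0.3]
width: 0.0873
gripper_force: 0.0
```

Run:
```python
from h import *
a=grab_frame("wrist")[60:300,180:500];b=grab_frame("scene")[130:310,130:450]
cv2.imwrite("pics/fin.png",np.vstack([a,b]));print(get_state()["force"])
```

```text
[-0.55381248 -0.17763615 -1.38397494]
```

View pics/fin.png

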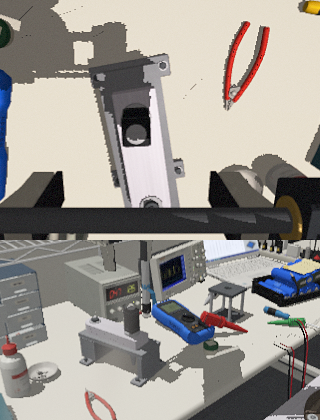

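The pin stands upright with its collar on the strap at (135,130), and the straps line up with the base. The bystanders are where they were, so I hand in.

```bash
python3 -c "
from station import *
print(job_done())"
```

```text
the job is handed in; nothing more can be done
None
```

I drove the pin fully home through all three straps and the base plate, with its collar on the top strap, let go of it with the arm clear, and handed the job in at about 16 s; no verdict came back.

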